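# Close the lollipop mould under the counter lamp and hold it shut

## Task

Swing the counter lamp's arm well clear of the lollipop mould, to either side. Then take the loose top half of the mould by its wooden grip, set it the right way round (pouring lips at the same end) on the dowels of the base half, and press it down against the springy ejector until the two halves meet with no gap. Finish while still holding the mould pressed shut, with the lamp still out of the way, and leave the other things on the table alone.

Things in the scene. Friction and masses are not known exactly. Their poses are not given: they have to be found in the camera images.
- mould_base: Base half of the mould, fixed: plain aluminium block 110 (x) x 80 (y) x 30 mm high, a pouring lip (30 mm wide, 11 mm long) sticking out of its -x end. Origin: centre of its underside; z up. On its flat top face stand two steel dowels 17 mm high with tapered tips, both on y = 0: 14 mm diameter at x = -43 mm (lip end), 10 mm at x = +43 mm. The ejector lies between them.
- base_face (a point): Centre of the base half's flat top face, 30 mm above its origin; axes as the base half. Here a round steel ejector, 44 mm diameter, stands 5 mm proud of the face on a spring: it begins to yield at about 5 N and is flush with the face at about 9 N, so the top half (about 2.5 N in weight) does not close by itself and springs open when let go.
- mould_top: Loose top half, 0.2 to 0.3 kg, right way up on the table left or right of the base half: aluminium plate 110 (x) x 80 (y) x 20 mm, same pouring lip at its -x end. Origin: centre of its flat underside; z up. Two through holes match the dowels: 16.5 mm at x = -43, 12.5 mm at x = +43 mm. Closed, its origin lies at base_face and its x axis along the base half's.
- top_grip (a point): Centre of the wooden grip in the middle of the top half's upper side, 38 mm above the top half's origin. The grip is 50 mm long in the top half's x, 20 mm wide in y (grasp across y), and reaches from 18 mm below this point (the plate) to 18 mm above it.
- lamp_arm (a joint): Swing of the lamp's arm about its upright post, rad; stays where it is left (about 1.1 N at the knob turns it). At 0 the arm points along the base half's -x (within 0.1 rad) from the post behind the base half, so the lamp hangs over the mould; positive swings the lamp to the robot's right (-y), negative to its left; stops at -1.4 and 1.4.
- lamp_hinge (a point): Point on the hinge axis, on top of the lamp's 16 mm post, at the height of the arm (195 mm above the table). The post stands on a 50 mm round foot.
- lamp_knob (a point): Middle of the black upright finger knob on top of the lamp head, 225 mm above the table and 140 mm from the hinge axis: 14 mm diameter, reaching from 17 mm below this point to 16 mm above it. Under it the white lamp shade, 60 mm diameter at its rim, reaches down to 163 mm above the table.
- tape_roll: Cardboard-coloured tape roll, 93 mm across, 48 mm high, lying flat on the other side of the base half from the top half. Origin at the centre of its underside. A bystander: leave it alone.
- price_stamp: Wooden price stamp with a turned knob, 33 x 58 x 76 mm. Origin at the centre of its underside. A bystander: leave it alone.
- mint_box: Small upright carton, 55 x 63 x 102 mm high, near the gum-ball dispenser. Origin at the centre of its underside. A bystander: leave it alone.
- choc_bar: Flat wrapped chocolate bar, 57 x 162 x 12 mm. Origin at the centre of its underside. A bystander: leave it alone.
- tea_box: Upright carton, 49 x 73 x 122 mm high, at the right rear. Origin at the centre of its underside. A bystander: leave it alone.

How it is judged (in metres and radians):
On the way, in this order (a step that is already met when the one before it is completed fails the run):
1. the lamp arm is swung clear, at least 0.65 rad to either side ((value of joint lamp_arm above 0.65 rad or value of joint lamp_arm below -0.65 rad)), for 0.2 s.
2. the top half sits on the dowels and is pressed shut ((value of joint lamp_arm above 0.65 rad or value of joint lamp_arm below -0.65 rad) and z of mould_top in the frame of base_face between -0.003 and 0.0018 m and horizontal distance between mould_top and base_face below 0.004 m and angle between the z axis of mould_top and the z axis of mould_base, either way round below 0.04 rad and angle between the x axis of mould_top and the x axis of mould_base, either way round below 0.06 rad and contact force between the fingers and mould_top above 2 N), for 0.3 s.
At the end, for the whole second after the job is handed in: The lamp arm is still at least 0.65 rad to one side; the top half is on the dowels, its underside within 1.8 mm of the base half's face, centred within 4 mm, square within 0.04 rad in tilt and 0.06 rad in turn, at rest, with the fingers still on it holding it down against the ejector's spring (all of step 2 and linear speed of mould_top below 0.02 m/s); the arm keeps its last pose, push and grip.
It fails at once if another thing on the table is moved by more than 30 mm (distance of any of tape_roll, price_stamp, mint_box, choc_bar, tea_box from where it was at the start of the episode above 0.03 m).
It also fails if it takes over 54 s, if anything falls off the work surface, if the arm or the gripper's body presses on something with over 40 N, if the wrist force passes 120 N, or if a joint passes its speed limit or range.

## Robot

A 6-joint arm with a two-finger parallel gripper is mounted at the origin on a cart in front of the work surface, level with it; the furniture and walls round the work are solid. World frame = base frame: x ahead of the robot, y to its left, z up, the work surface at z = 0. Lengths are in mm, angles in rad, forces in N, time in s.
With the tool pointing down it reaches from about 350 to 975 mm from the base axis. Payload 7.1 kg.
Tool frame: the origin (TCP) lies midway between the tips of the shut fingers; the grasp point (between the pads) lies 19 mm behind it (ctrl.grip_depth is the distance from the TCP to the grasp point, in mm); z points along the fingers, y is the line along which they close (so a half turn about z gives the same grasp; the last joint's range is limited). The gripper opens to 88 mm and grips with 3 to 60 N. Pads are 20 mm wide; open, the fingers measure 115 mm over their backs; the gripper's body (75 mm by 178 mm) begins 61 mm behind the grasp point.
Start: joints at [1.231, 0.423, 1.63, -0, 1.089, -0.019], TCP at [197.047, 593.108, 222.675] pointing down, gripper open.
Joint ranges: [-3, 3], [-0.9, 2.11], [0.09, 2.58], [-1.31, 4.45], [0.11, 2.69], [-2.54, 2.54]. Speed limits (rad/s): [2.39, 2.39, 3.01, 3.14, 3.14, 3.14].

## Interface

Orientations are given as a rotation vector (axis times angle).
In Python, from workcell import ctrl, cams gives the robot as it stands.
- The arm moves only by the tool move_arm, never from a script. Its argument "steps" is a list of rows, each a list of 3 entries, a list of its own where there are three numbers: the shift along the tool's x, y, z in units of 25 mm (1.0 is 25 mm), then the turn about the tool's z in units of 5 degrees (1.0 is 5 degrees), then the closure, from 0 (fully open) to 1 (shut). A call has 1 to 20 rows; each row shifts and turns the commanded pose from where the row before left it, along the tool's axes as they then stand; what a row does not reach is not made up. A row lasts 1/12 s, in which the tool goes at most 41.7 mm and 7.16 degrees, less where a joint would pass 70% of its speed; a pose out of reach is approached as far as the arm can. A call is refused whole if a number of a shift passes 1 or a number of a turn 1, either way. A call with a gripper value outside its range is refused whole. The fingers move at their own pace and stop on an object; the grip force is fixed at half the most. Time passes only in rows, so rows that do not move let the fingers close. It gives the time, the measured TCP pose, the force, the opening and the grip force at its end, in the units of the state.
- ctrl.get_obs(): the state, without advancing time (a new reading comes with each control period).
- cams.get_image(name): name is "side" or "top"; returns a dict with "image" (420x560x3 uint8, red, green, blue), "camera_matrix" (3x3 intrinsics, pixels), "xyz" and "rotation" of the camera in the world. Camera axes: x right, y down, z forward; pixel columns grow to the right and rows downward; lengths in mm; the calibration is good to about 2 mm. A picture is of the moment at which its call begins. There is no depth.
- ctrl.close_job(): hands the job in; it is judged then, once.
Trained networks look in the newest picture that a camera, given by its name, has taken for a name from the list of things; names that differ only in an ending like _2 or _b are one class to them, and where a whole thing is asked for, a point or a joint stands for the part that bears it (a point fixed in the world has none). Each returns a list of dicts, best first, with "p" (0 to 1); they miss things now and then, are a little off and sometimes report something else, mostly with a low value. They report only what shows in the picture. A call takes as long as a camera call.
- cams.boxes_of(camera, thing): "rect" ([centre column, centre row, width, height] in pixels, round what is visible of it).
- cams.cut_out(camera, thing): "pixels" (420x560 bool, what is visible of it) and "rect" ([centre column, centre row, width, height] in pixels, round what is visible of it).
The state is a dict: "t": time; "qpos": joint angles; "qvel": joint speeds; "joint_torque": joint torques, N m; "ee_pos": TCP position; "orientation": TCP orientation; "ft_force": force on the tool from outside, world axes, zero at the start; "moment": the same for the moment, N m; "width": finger opening in mm; "grasp_force": force on a finger pad.
Only numpy, scipy, OpenCV 4.12 (cv2) and the standard library are available. Lean on these libraries where they do the work, as an engineer would, in place of code of your own. Each camera call takes 0.05 s, during which the arm holds its last target. There are 200 camera calls.

## Working session

There is one attempt and no reset: what is moved stays moved. The work goes in short steps, Python scripts to look and compute and a tool call to move; the robot and the scene stay as the last step left them, time stands still between calls to the robot, and variables do not carry over. Pictures are saved under pics/ and viewed, at most 10 in all, crops included, and the job is handed in when it is done.

Besides the shell and the picture viewer there is one more tool, called after "Request:" as name(argument=value, ...) on one line, values as JSON. move_arm: Moves the arm, as the interface text tells. Its arguments: {"type":"object","properties":{"steps":{"type":"array"}},"required":["steps"]}

```bash
mkdir -p pics; ls; python3 - <<'E'
from workcell import ctrl, cams
import cv2,numpy as np
np.set_printoptions(precision=4,suppress=True)
for n in ("top","side"):
    d=cams.get_image(n); cv2.imwrite(f"pics/{n}0.png",d["image"][:,:,::-1])
    print(n,d["camera_matrix"],d["xyz"],d["rotation"])
    for t in ["mould_base","mould_top","top_grip","lamp_knob","lamp_hinge","tape_roll"]:
        print(t,[(round(b["p"],2),np.round(b["rect"],1)) for b in cams.boxes_of(n,t)[:2]])
o=ctrl.get_obs();print(o)
E
```

```text
pics
top [[407.8629   0.     279.6928]
 [  0.     407.8629 211.329 ]
 [  0.       0.       1.    ]] [ 346.2257  -71.4603 1151.0306] [-2.1186  2.13   -0.1973]
mould_base [(0.82, array([326.8, 249.2,  33.9,  48.5]))]
mould_top [(0.66, array([395.6, 240.5,  46.1,  49.3]))]
top_grip [(0.94, array([397.5, 240.6,  42.8,  52.4]))]
lamp_knob [(0.91, array([347.1, 222.1,  24.1,  79.6]))]
lamp_hinge [(0.97, array([340.6, 220.2,  33.7,  80.3]))]
tape_roll [(0.98, array([230.9, 248.8,  29.5,  37.7]))]
side [[390.9449   0.     279.1212]
 [  0.     390.9449 212.3895]
 [  0.       0.       1.    ]] [474.5601 757.591  639.2487] [-0.0484  2.6871 -1.5707]
mould_base [(0.35, array([293.7, 203.9,  40.6,  25.7]))]
mould_top [(0.63, array([293.1, 205.2,  39. ,  25.5]))]
top_grip [(0.79, array([293.3, 204.3,  39.2,  27.2])), (0.34, array([285.8, 178.5,  69. ,  32. ]))]
lamp_knob [(0.68, array([284.2, 177.4,  64.4,  31.4]))]
lamp_hinge [(0.88, array([285.2, 201.7,  67.3,  76.5]))]
tape_roll [(0.8, array([302.6, 297.1,  41.3,  44.7])), (0.15, array([304.4, 237. ,  43.1,  23.6]))]
{'t': 0.7, 'qpos': array([ 1.231 ,  0.4231,  1.6299, -0.    ,  1.0886, -0.019 ]), 'qvel': array([-0.0005, -0.0004, -0.0013,  0.0009, -0.0004, -0.0007]), 'joint_torque': array([ -0.0014, -54.4419, -27.4002,   0.0644,   0.0169,  -0.0001]), 'ee_pos': array([197.0443, 593.0981, 222.6831]), 'orientation': array([ 0.5017,  3.1013, -0.    ]), 'ft_force': array([ 0.7193,  0.7202, -0.96  ]), 'moment': array([ 0.0006,  0.003 , -0.0011]), 'grasp_force': 0.0, 'width': 87.79843700371667}
```

```bash
python3 - <<'E'
import cv2
a=cv2.imread("pics/top0.png")[150:300,200:440]; cv2.imwrite("pics/top0c.png",cv2.resize(a,(768,480),interpolation=cv2.INTER_CUBIC))
a=cv2.imread("pics/side0.png")[100:340,180:420]; cv2.imwrite("pics/side0c.png",cv2.resize(a,(600,600),interpolation=cv2.INTER_CUBIC))
E
```

```text
(no output)
```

View pics/top0c.png

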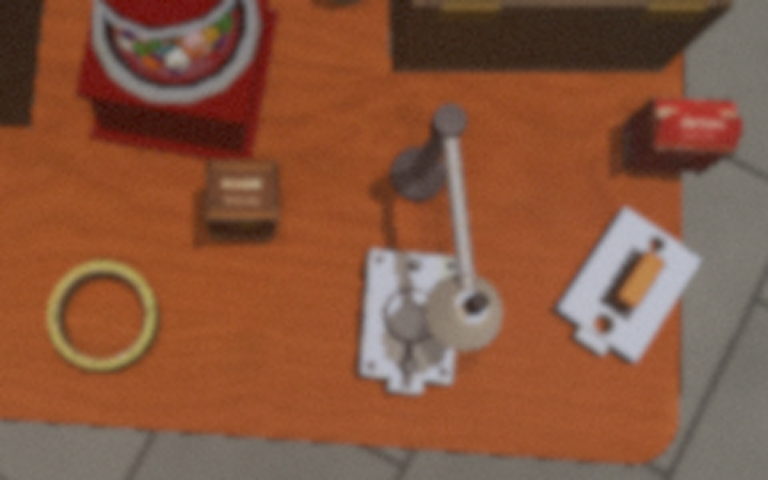

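View pics/side0c.png

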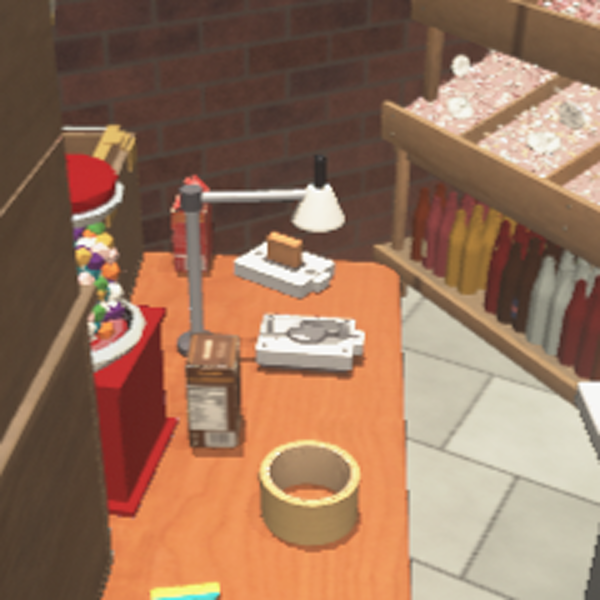

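View pics/top0.png

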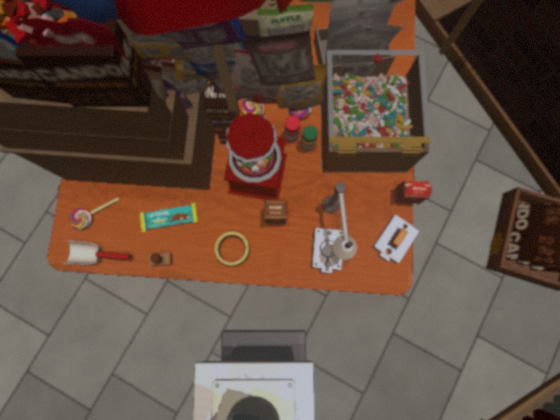

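```bash
cat > h.py <<'E'
import numpy as np,cv2
from scipy.spatial.transform import Rotation as R
np.set_printoptions(precision=3,suppress=True)
C={"top":([[407.8629,0,279.6928],[0,407.8629,211.329],[0,0,1]],[346.2257,-71.4603,1151.0306],[-2.1186,2.13,-0.1973]),
"side":([[390.9449,0,279.1212],[0,390.9449,212.3895],[0,0,1]],[474.5601,757.591,639.2487],[-0.0484,2.6871,-1.5707])}
def up(c,px,z):
    K,t,r=map(np.array,C[c]); d=R.from_rotvec(r).apply(np.linalg.inv(K)@[px[0],px[1],1.]); return t+d*(z-t[2])/d[2]
def proj(c,P):
    K,t,r=map(np.array,C[c]); q=R.from_rotvec(r).inv().apply(np.atleast_2d(P)-t)@K.T; return q[:,:2]/q[:,2:]
def tc(u,v): return (200+(u+.5)/3.2-.5,150+(v+.5)/3.2-.5)
def sc(u,v): return (180+(u+.5)/2.5-.5,100+(v+.5)/2.5-.5)
E
python3 - <<'E'
from h import *
from workcell import cams
print(cams.get_image("top")["rotation"]-np.array(C["top"][2]))
print("top corners");P=[up("top",tc(*p),20)[:2] for p in [(625,207),(701,259),(635,362),(557,310)]]
print(np.array(P),np.mean(P,0),[np.linalg.norm(P[i]-P[(i+1)%4]) for i in range(4)])
s=up("top",tc(657,243),20);l=up("top",tc(604,323),20);d=s-l
print("holes",s,l,np.linalg.norm(d),(s+l)/2,np.arctan2(d[1],d[0]))
print("grip",up("top",tc(646,278),56))
print("base");P=[up("top",tc(*p),30)[:2] for p in [(371,250),(461,258),(453,383),(361,375)]]
print(np.array(P),np.mean(P,0),[np.linalg.norm(P[i]-P[(i+1)%4]) for i in range(4)])
k=up("top",tc(476,297),241);h=up("top",tc(450,114),203)
print("knob",k,"hinge",h,np.linalg.norm((k-h)[:2]))
# side check
print("side knob pix",proj("side",[k[0],k[1],241]),sc(320,157),"hinge",proj("side",[h[0],h[1],205]),sc(191,188))
# knob by triangulation: side knob top
print(up("side",sc(320,157),241))
print("foot",up("top",tc(418,176),5))
E
```

```text
[-0.  0.  0.]
top corners
[[ 547.763 -396.699]
 [ 501.254 -460.447]
 [ 412.138 -397.529]
 [ 457.324 -332.508]] [ 479.62  -396.796] [np.float64(78.91093885086347), np.float64(109.08839322970843), np.float64(79.18013590542617), np.float64(110.90410608005904)]
holes [ 515.588 -422.882   20.   ] [ 445.837 -372.663   20.   ] 85.94854086822816 [ 480.713 -397.772   20.   ] -0.6240083693259989
grip [ 480.409 -400.57    56.   ]
base
[[ 509.295 -171.397]
 [ 501.877 -249.205]
 [ 394.625 -238.723]
 [ 401.798 -160.561]] [ 451.899 -204.971] [np.float64(78.16066910430675), np.float64(107.76321751655229), np.float64(78.49122264264321), np.float64(108.04157948867527)]
knob [ 445.02  -225.297  241.   ] hinge [ 586.51  -217.267  203.   ] 141.7175213434947
side knob pix [[306.592 162.254]] (307.7, 162.5) hinge [[254.331 175.332]] (256.1, 174.9)
[ 442.087 -223.611  241.   ]
foot [ 579.653 -217.179    5.   ]
```

Request:
move_arm(steps=[[[0,0,-1],-1,0],[[0,0,-1],-1,0],[[0,0,-1],-1,0],[[-1,-1,0],-1,0],[[-1,-1,0],-0.3,0],[[-1,-1,0],0,0],[[-1,-1,0],0,0],[[-1,-1,0],0,0],[[-1,-1,0],0,0],[[-1,-1,0],0,0],[[-1,-1,0],0,0],[[-1,-1,0],0,0],[[0,-1,0],0,0],[[0,-1,0],0,0],[[0,-1,0],0,0],[[0,-1,0],0,0],[[0,-1,0],0,0],[[0,-1,0],0,0],[[0,-1,0],0,0],[[0,-1,0],0,0]])

```text
t: 2.42
ee_pos: [441.3, 176.3, 297.8]
orientation: [-0.086, 3.14, 0.0]
ft_force: [0.1, 0.3, -0.7]
width: 87.8
grasp_force: 0.0
```

```bash
cat >> h.py <<'E'
def togo(x,y,z,psi):
    from workcell import ctrl
    o=ctrl.get_obs(); r=R.from_rotvec(o["orientation"]); m=r.as_matrix()
    p=np.degrees(np.arctan2(m[1,0],m[0,0]))
    print("t",o["t"],"pos",o["ee_pos"],"psi",p,"F",o["ft_force"],"w",o["width"],o["grasp_force"])
    print("units",r.inv().apply(np.array([x,y,z])-o["ee_pos"])/25,"turn units",-(((psi-p)+180)%360-180)/5)
E
python3 -c "
from h import *
togo(443.5,-225,290,183)"
```

```text
t 2.4167 pos [441.255 176.296 297.841] psi -176.86918952952254 F [ 0.106  0.307 -0.674] w 87.76777674148848 0.0
units [  0.787 -16.033   0.312] turn units 0.026162094095479916
```

Request:
move_arm(steps=[[[0.8,-1,0],0,0],[[0,-1,0],0,0],[[0,-1,0],0,0],[[0,-1,0],0,0],[[0,-1,0],0,0],[[0,-1,0],0,0],[[0,-1,0],0,0],[[0,-1,0],0,0],[[0,-1,0],0,0],[[0,-1,0],0,0],[[0,-1,0],0,0],[[0,-1,0],0,0],[[0,-1,0],0,0],[[0,-1,0],0,0],[[0,-1,0],0,0],[[0,-1,0],0,0],[[0,0,0],0,0]])

```text
t: 3.83
ee_pos: [443.6, -226.4, 297.9]
orientation: [-0.082, 3.14, -0.003]
ft_force: [-0.6, -0.2, 0.1]
width: 87.6
grasp_force: 0.0
```

```bash
python3 -c "
from h import *
togo(443.5,-225,218,183)"
```

```text
t 3.8333 pos [ 443.572 -226.402  297.89 ] psi -177.02179291178598 F [-0.597 -0.224  0.071] w 87.64949383777086 0.0
units [0.003 0.062 3.195] turn units -0.004358582357190244
```

Request:
move_arm(steps=[[[0,0.05,1],0,0],[[0,0,1],0,0],[[0,0,0.6],0,0],[[0,0,0.6],0,0.5],[[0,0,0],0,0.73],[[0,0,0],0,0.73],[[0,0,0],0,0.73],[[0,0,0],0,0.73],[[0,0,0],0,0.73],[[0,0,0],0,0.73]])

```text
t: 4.67
ee_pos: [443.5, -221.9, 218.5]
orientation: [-0.085, 3.139, -0.001]
ft_force: [0.3, -0.9, -0.5]
width: 44.5
grasp_force: 0.0
```

```bash
python3 - <<'E'
from h import *
from workcell import cams
togo(443.5,-225,218,183)
i=cams.get_image("side")["image"][:,:,::-1]
cv2.imwrite("pics/s1.png",cv2.resize(i[100:260,220:380],(640,640),interpolation=cv2.INTER_CUBIC))
E
```

```text
t 4.6667 pos [ 443.517 -221.93   218.498] psi -176.87972244580223 F [ 0.252 -0.94  -0.518] w 44.54830870445065 0.0
units [ 0.007 -0.123  0.02 ] turn units 0.024055510839548332
```

View pics/s1.png

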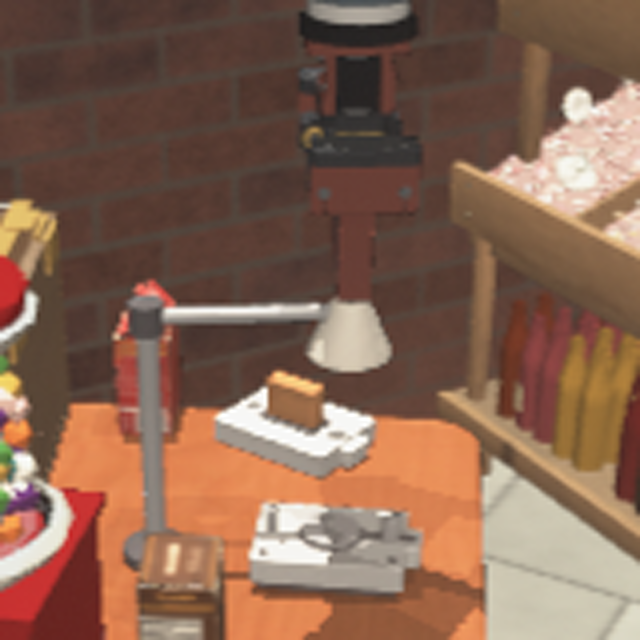

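Request:
move_arm(steps=[[[0,0,0],0,0.73],[[0,0,0],0,0.73],[[0,0,0],0,0.73],[[0,0,0],0,0.73],[[-0.02,0.49,0],1,0.73],[[-0.02,0.49,0],1,0.73],[[-0.02,0.49,0],1,0.73],[[-0.02,0.49,0],1,0.73],[[-0.02,0.49,0],1,0.73],[[-0.02,0.49,0],1,0.73],[[-0.02,0.49,0],1,0.73],[[-0.02,0.49,0],1,0.73],[[0,0,0],0,0.73]])

```text
t: 5.8
ee_pos: [471.7, -128.6, 217.8]
orientation: [0.996, 2.979, 0.001]
ft_force: [0.1, 0.6, 0.2]
width: 23.4
grasp_force: 0.0
```

```bash
python3 - <<'E'
from h import *
a=np.radians(183.2-40); togo(586+140*np.cos(a),-217.3+140*np.sin(a),218.5,143.2)
from workcell import cams
cams.get_image("top")
b=cams.boxes_of("top","lamp_knob"); print([(x["p"],np.array(x["rect"])) for x in b[:2]])
E
```

```text
t 5.8 pos [ 471.701 -128.623  217.804] psi 143.0140166233367 F [0.113 0.6   0.17 ] w 23.419690541296514 0.0
units [-0.186 -0.101 -0.028] turn units -0.037196675332660335
[(0.6, array([300.1, 240.2,  13.4,   9.6])), (0.3, array([394.7, 240.1,  42. ,  47.6]))]
```

Request:
move_arm(steps=[[[-0.1,0.45,0],1,0.73],[[-0.05,0.49,0],1,0.73],[[-0.02,0.49,0],1,0.73],[[-0.02,0.49,0],1,0.73],[[-0.02,0.49,0],1,0.73],[[-0.02,0.49,0],1,0.73],[[-0.02,0.49,0],1,0.73],[[-0.02,0.49,0],1,0.73],[[0,0,0],0,0.73],[[0,0,0],0,0]])

```text
t: 6.73
ee_pos: [552.3, -79.9, 217.3]
orientation: [-1.948, -2.464, 0.001]
ft_force: [-0.7, 0.2, -0.2]
width: 27.3
grasp_force: 0.0
```

```bash
python3 - <<'E'
from h import *
a=np.radians(183.2-80); togo(586+140*np.cos(a),-217.3+140*np.sin(a),218.5,103.2)
from workcell import cams
i=cams.get_image("top")["image"][:,:,::-1]
cv2.imwrite("pics/t1.png",cv2.resize(i[150:300,200:440],(768,480),interpolation=cv2.INTER_CUBIC))
E
```

```text
t 6.7333 pos [552.32  -79.896 217.349] psi 103.35494318432823 F [-0.682  0.213 -0.207] w 27.34877343984864 0.0
units [-0.059  0.056 -0.046] turn units 0.030988636865646412
```

View pics/t1.png

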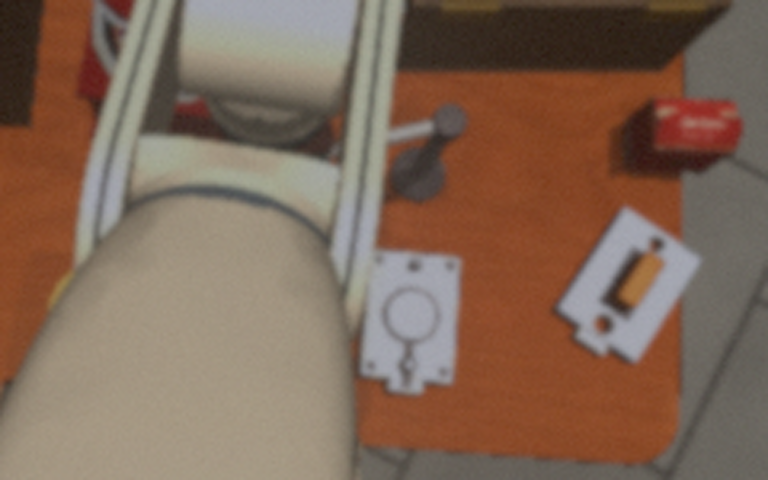

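Request:
move_arm(steps=[[[0,0,-1],0,0],[[0,0,-1],0,0],[[0,0,-0.7],0,0],[[0,0,0],-1,0],[[0,0,0],-1,0],[[0,0,0],-1,0],[[0,0,0],-1,0],[[0,0,0],-1,0],[[0,0,0],-1,0],[[0,0,0],-1,0],[[0,0,0],-1,0],[[0,0,0],-0.2,0]])

```text
t: 7.78
ee_pos: [551.7, -79.9, 285.1]
orientation: [-0.959, -2.991, 0.0]
ft_force: [-0.2, -0.1, -0.8]
width: 87.5
grasp_force: 0.0
```

```bash
python3 - <<'E'
from h import *
togo(480.2,-397.8,120,144.3)
E
```

```text
t 7.7833 pos [551.681 -79.919 285.109] psi 144.44371789494582 F [-0.196 -0.084 -0.799] w 87.49145241247489 0.0
units [ -5.071 -12.005   6.606] turn units 0.028743578989161734
```

Request:
move_arm(steps=[[[0,-1,0],0,0],[[0,-1,0],0,0],[[-0.5,-1,0],0,0],[[-0.5,-1,0],0,0],[[-0.5,-1,0],0,0],[[-0.5,-1,0],0,0],[[-0.5,-1,0],0,0],[[-0.5,-1,0],0,0],[[-0.5,-1,0],0,0],[[-0.5,-1,0],0,0],[[-0.5,-1,0.8],0,0],[[-0.57,-1,0.8],0,0],[[0,0,1],0,0],[[0,0,1],0,0],[[0,0,1],0,0],[[0,0,1],0,0],[[0,0,1],0,0],[[0,0,0],0,0],[[0,0,0],0,0]])

```text
t: 9.37
ee_pos: [478.3, -396.2, 119.3]
orientation: [-0.967, -2.986, -0.002]
ft_force: [1.1, 0.6, 0.5]
width: 87.8
grasp_force: 0.0
```

```bash
python3 - <<'E'
from h import *
togo(480.2,-397.8,23,144.3)
from workcell import cams
i=cams.get_image("side")["image"][:,:,::-1]
cv2.imwrite("pics/s2.png",cv2.resize(i[100:260,220:380],(640,640),interpolation=cv2.INTER_CUBIC))
E
```

```text
t 9.3667 pos [ 478.345 -396.245  119.294] psi 144.09980387697928 F [1.112 0.625 0.527] w 87.84893961651076 0.0
units [-0.109 -0.008  3.851] turn units -0.04003922460414629
```

View pics/s2.png

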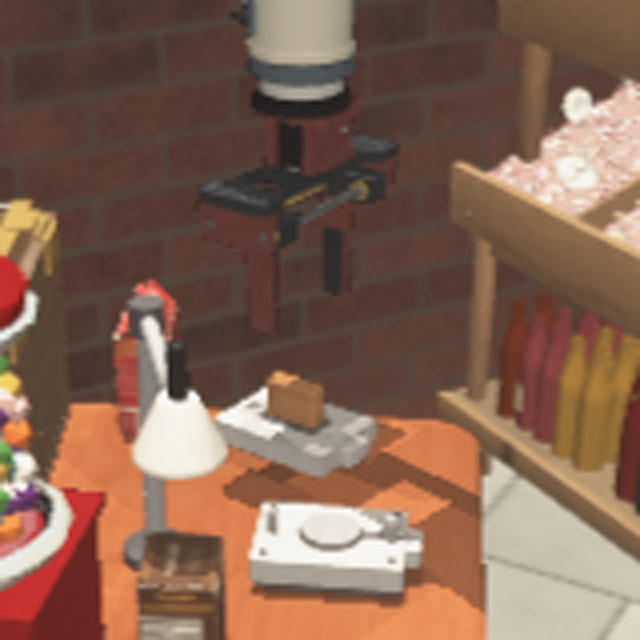

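Request:
move_arm(steps=[[[-0.1,0,1],0,0],[[0,0,1],0,0],[[0,0,1],0,0],[[0,0,0.4],0,0.3],[[0,0,0.3],0,0.5],[[0,0,0.1],0,1],[[0,0,0],0,1],[[0,0,0],0,1],[[0,0,0],0,1],[[0,0,0],0,1],[[0,0,0],0,1],[[0,0,0],0,1],[[0,0,0],0,1],[[0,0,0],0,1],[[0,0,0],0,1],[[0,0,0],0,1],[[0,0,0],0,1]])

```text
t: 10.83
ee_pos: [481.6, -398.3, 25.3]
orientation: [0.968, 2.989, -0.0]
ft_force: [0.1, 0.3, 1.9]
width: 19.5
grasp_force: 30.0
```

```bash
python3 - <<'E'
from h import *
togo(480.2,-397.8,23,144.3)
E
```

```text
t 10.8333 pos [ 481.608 -398.284   25.298] psi 144.12090517267555 F [0.14  0.275 1.95 ] w 19.479146928201086 29.985593855381012
units [ 0.057 -0.017  0.092] turn units -0.03581896546489247
```

Request:
move_arm(steps=[[[0,0,-0.4],0,1],[[0,0,-0.6],0,1],[[0,0,-1],0,1],[[0,0,-1],0,1],[[0,0,-0.7],0,1],[[0,0,0],-0.5,1],[[0,0,0],-1,1],[[0,0,0],-1,1],[[0,0,0],-1,1],[[0,0,0],-1,1],[[0,0,0],-1,1],[[0,0,0],-0.5,1],[[0,0,0],0,1]])

```text
t: 11.92
ee_pos: [481.3, -398.1, 117.8]
orientation: [-0.159, -3.137, -0.0]
ft_force: [-0.0, 0.4, -1.1]
width: 19.9
grasp_force: 30.0
```

```bash
python3 - <<'E'
from h import *
# base refit from t1 crop
P=np.array([up("top",tc(*p),30)[:2] for p in [(372,250),(462,256),(453,383),(361,376)]])
d=(P[0]+P[1]-P[2]-P[3]); print("corners",P.mean(0),np.degrees(np.arctan2(d[1],d[0])))
print("eject",up("top",tc(412,315),35))
s=up("top",tc(414,264),45);l=up("top",tc(408,365),42);d=s-l;print("dowels",s,l,(s+l)/2,np.linalg.norm(d),np.degrees(np.arctan2(d[1],d[0])))
for n,c,s0 in (("mould_base","top",30),):
  pass
im=cv2.imread("pics/t1.png"); 
togo(452,-205,120,174.3)
E
```

```text
corners [ 452.122 -205.415] -6.074397794175792
eject [ 452.235 -204.814   35.   ]
dowels [ 494.844 -206.517   45.   ] [ 409.365 -199.448   42.   ] [ 452.104 -202.983   43.5  ] 85.82303096133725 -4.7277742068034865
t 11.9167 pos [ 481.278 -398.077  117.828] psi 174.20753772838788 F [-0.042  0.385 -1.096] w 19.85762884418448 29.98405784368515
units [ 1.945  7.565 -0.084] turn units -0.018492454322426966
```

```bash
cat > fit.py <<'E'
from h import *
from scipy.optimize import minimize
def fit(img,x0,z0,z1,box):
    c0,r0,c1,r1=box; im=img[r0:r1,c0:c1].astype(float); w=im.min(2)  # white vs orange table
    def ren(x):
        c,s=np.cos(x[2]),np.sin(x[2]); m=np.zeros(((r1-r0)*8,(c1-c0)*8),np.uint8)
        for q in ([[-55,-40],[55,-40],[55,40],[-55,40]],[[-66,-15],[-50,-15],[-50,15],[-66,15]]):
            P=[[x[0]+c*a-s*b,x[1]+s*a+c*b,z] for a,b in q for z in (z0,z1)]
            h=cv2.convexHull(((proj("top",P)-[c0-.5,r0-.5])*8).astype(np.float32))
            cv2.fillPoly(m,[np.round((h-.5)*16).astype(np.int32)],255,shift=4)
        return cv2.GaussianBlur(cv2.resize(m,(c1-c0,r1-r0),interpolation=cv2.INTER_AREA)/255.,(0,0),0.8)
    def cost(x):
        m=ren(x).ravel(); A=np.c_[m,np.ones_like(m)]; f=w.ravel()
        k=np.linalg.lstsq(A,f,rcond=None)[0]; e=A@k-f; return np.mean(np.minimum(e**2,1500))
    r=minimize(lambda u:cost(np.array([u[0],u[1],u[2]/60])),[x0[0],x0[1],x0[2]*60],method="Nelder-Mead",options=dict(initial_simplex=np.array([x0[0],x0[1],x0[2]*60])+np.array([[0,0,0],[5,0,0],[0,5,0],[0,0,5]]),xatol=.02,fatol=.01))
    return r.x[:2],np.degrees(r.x[2]/60),r.fun
E
python3 - <<'E'
from fit import *
from workcell import cams
a=cv2.imread("pics/top0.png")
print("top",fit(a,[480,-398,-.624],4,20,(368,208,424,270)),fit(a,[480,-398,-.624],16,20,(368,208,424,270)))
b=cams.get_image("top")["image"][:,:,::-1].copy(); cv2.imwrite("pics/t2.png",b)
print("base",fit(b,[452,-205,-.1],3,30,(306,222,352,278)),fit(b,[452,-205,-.1],25,30,(306,222,352,278)))
t=cv2.imread("pics/t1.png"); 
i=b[200:300,280:440]; cv2.imwrite("pics/t2c.png",cv2.resize(i,(800,500),interpolation=cv2.INTER_CUBIC))
E
```

```text
top (array([ 481.133, -399.607]), np.float64(-35.624633874396444), np.float64(675.8675603277595)) (array([ 480.449, -398.522]), np.float64(-35.819917140779076), np.float64(703.8413175787432))
base (array([ 452.65 , -204.689]), np.float64(-6.474604967659028), np.float64(469.57981357166784)) (array([ 452.711, -203.654]), np.float64(-6.719542507363326), np.float64(453.55252592082053))
```

View pics/t2c.png

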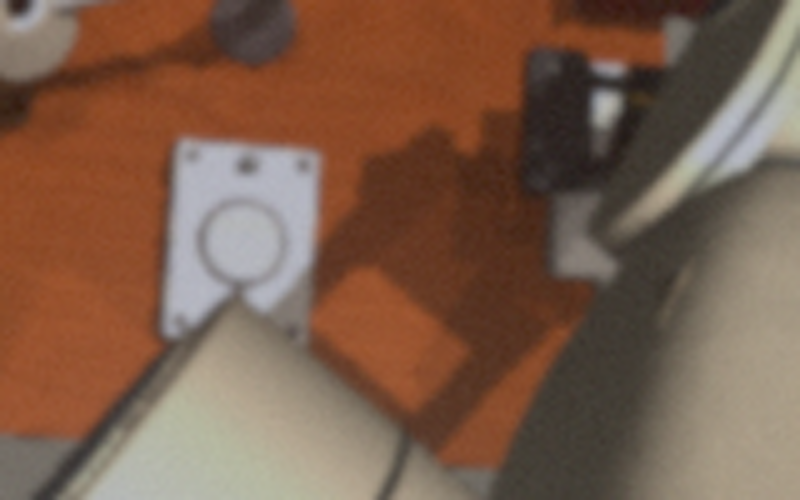

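```bash
python3 - <<'E'
from fit import *
b=np.zeros((420,560,3),np.uint8); b[150:300,200:440]=cv2.resize(cv2.imread("pics/t1.png"),(240,150),interpolation=cv2.INTER_AREA)
for z0 in (3,12,25): print("base",fit(b,[452,-205,-.1],z0,30,(313,222,352,278)))
p=lambda u,v:(280+(u+.5)/5-.5,200+(v+.5)/5-.5)
A=up("top",p(176,138),30);B=up("top",p(320,150),30);d=A-B;print(A,B,"back edge yaw",np.degrees(np.arctan2(-d[0],d[1])),np.linalg.norm(d), "eject", up("top",p(242,242),35))
E
```

```text
base (array([ 453.6 , -204.32]), np.float64(-5.174896694969454), np.float64(142.7342111865186))
base (array([ 453.42 , -204.396]), np.float64(-5.419216551828597), np.float64(143.40865511646416))
base (array([ 452.965, -204.184]), np.float64(-4.874696417051553), np.float64(143.11718858123342))
[ 510.936 -169.228   30.   ] [ 503.784 -248.941   30.   ] back edge yaw -5.126880826612696 80.0323196851929 eject [ 452.498 -203.709   35.   ]
```

Request:
move_arm(steps=[[[0,0.5,0],0,1],[[0.2,1,0],0,1],[[0.3,1,0],0,1],[[0.3,1,0],0,1],[[0.3,1,0],0,1],[[0.3,1,0],0,1],[[0.3,1,0],0,1],[[0.2,0.7,0],0,1],[[0,0.4,0],-0.1,1],[[0,0,0.3],0,1],[[0,0,0.3],0,1],[[0,0,0.3],0,1],[[0,0,0],0,1],[[0,0,0],0,1]])

```text
t: 13.13
ee_pos: [453.4, -205.0, 94.2]
orientation: [-0.149, -3.137, -0.001]
ft_force: [0.2, 0.5, -2.5]
width: 19.9
grasp_force: 30.0
```

```bash
python3 - <<'E'
from h import *
togo(453.6,-204.2,78,174.8)
from workcell import cams
i=cams.get_image("side")["image"][:,:,::-1]; cv2.imwrite("pics/s3.png",i)
cv2.imwrite("pics/s3c.png",cv2.resize(i[150:260,250:350],(600,660)[:1]+(600,),interpolation=cv2.INTER_CUBIC))
E
```

```text
t 13.1333 pos [ 453.418 -205.01    94.234] psi 174.5500237992067 F [ 0.242  0.548 -2.478] w 19.872765773894173 29.984768629074097
units [-0.005  0.033  0.649] turn units -0.04999524015865973
```

View pics/s3c.png

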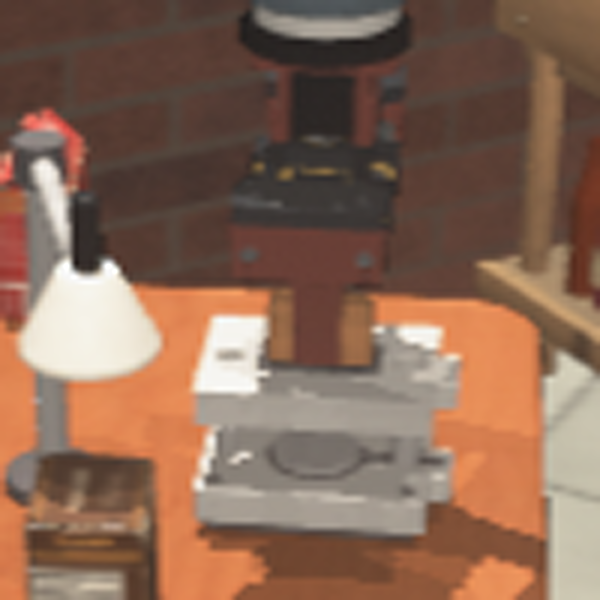

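```bash
python3 - <<'E'
from h import *
p=lambda u,v:(250+(u+.5)/6-.5,150+(v+.5)/5.4545-.5)
for n,u,v,z in [("plate L",196,394,88.9),("plate R",435,405,88.9),("plate L low",197,423,68.9),("plate R low",433,432,68.9),("base L",200,487,30),("base R",427,500,30),("baselow L",200,525,0),("baselow R",425,533,0)]: print(n,up("side",p(u,v),z))
def cor(x,y,yaw):
    c,s=np.cos(yaw),np.sin(yaw); return [[x+c*a-s*40,y+s*a+c*40] for a in(55,-55)]
inv=lambda q:((q[:,0]+.5-250)*6-.5,(q[:,1]+.5-150)*5.4545-.5)
pl=cor(452.9,-205.2,np.radians(-5.4)); ba=cor(453,-204.3,np.radians(-5.2))
for n,P,z in (("plate",pl,88.9),("platelow",pl,68.9),("base",ba,30),("baselow",ba,0)): print(n,inv(proj("side",[[*q,z] for q in P])))
E
```

```text
plate L [ 509.185 -166.491   88.9  ]
plate R [ 400.391 -158.588   88.9  ]
plate L low [ 508.983 -171.136   68.9  ]
plate R low [ 400.052 -165.312   68.9  ]
base L [ 507.753 -170.992   30.   ]
base R [ 401.316 -161.752   30.   ]
baselow L [ 508.182 -180.06     0.   ]
baselow R [ 400.271 -175.622    0.   ]
plate (array([191.448, 431.457]), array([389.836, 403.293]))
platelow (array([191.712, 429.535]), array([423.53 , 437.286]))
base (array([192.173, 426.098]), array([488.526, 502.44 ]))
baselow (array([192.548, 423.373]), array([536.295, 550.588]))
```

Request:
move_arm(steps=[[[0,0.03,0.3],-0.05,1],[[0,0,0.3],0,1],[[0,0,0.15],0,1],[[0,0,0.1],0,1],[[0,0,0.1],0,1],[[0,0,0.1],0,1],[[0,0,0],0,1],[[0,0,0],0,1]])

```text
t: 13.85
ee_pos: [453.9, -203.6, 68.9]
orientation: [-0.141, -3.138, -0.0]
ft_force: [-1.2, -1.0, -2.0]
width: 20.0
grasp_force: 30.0
```

```bash
python3 - <<'E'
from h import *
togo(453.6,-204.2,64,174.8)
E
```

```text
t 13.85 pos [ 453.861 -203.625   68.873] psi 174.87197455159819 F [-1.177 -1.021 -1.999] w 20.025878922418805 29.984712302684784
units [ 0.008 -0.024  0.195] turn units 0.014394910319634847
```

Request:
move_arm(steps=[[[0,0,0.1],0,1],[[0,0,0.1],0,1],[[0,0,0.1],0,1],[[0,0,0],0,1]])

```text
t: 14.18
ee_pos: [453.7, -203.6, 61.0]
orientation: [-0.141, -3.138, -0.0]
ft_force: [-0.0, -0.2, -2.4]
width: 19.9
grasp_force: 30.0
```

Request:
move_arm(steps=[[[0,0,0.08],0,1],[[0,0,0.08],0,1],[[0,0,0.08],0,1],[[0,0,0.04],0,1],[[0,0,0],0,1],[[0,0,0],0,1]])

```text
t: 14.68
ee_pos: [454.0, -203.7, 55.3]
orientation: [0.141, 3.138, -0.0]
ft_force: [-3.8, 1.8, 11.8]
width: 19.8
grasp_force: 30.0
```

Request:
move_arm(steps=[[[0,0,0.04],0,1],[[0,0,0],0,1],[[0,0,0],0,1],[[0,0,0],0,1]])

```text
t: 15.02
ee_pos: [454.0, -203.7, 55.2]
orientation: [0.141, 3.138, -0.0]
ft_force: [-7.2, 2.9, 25.5]
width: 19.4
grasp_force: 30.0
```

```bash
python3 - <<'E'
from h import *
togo(453.6,-204.2,54.3,174.8)
from workcell import cams
i=cams.get_image("side")["image"][:,:,::-1]
cv2.imwrite("pics/s4c.png",cv2.resize(i[150:250,240:340],(600,600),interpolation=cv2.INTER_CUBIC))
E
```

```text
t 15.0167 pos [ 453.958 -203.708   55.226] psi 174.87186653737834 F [-7.191  2.891 25.484] w 19.404840302125503 29.989478588104248
units [ 0.013 -0.021  0.037] turn units 0.014373307475665342
```

View pics/s4c.png

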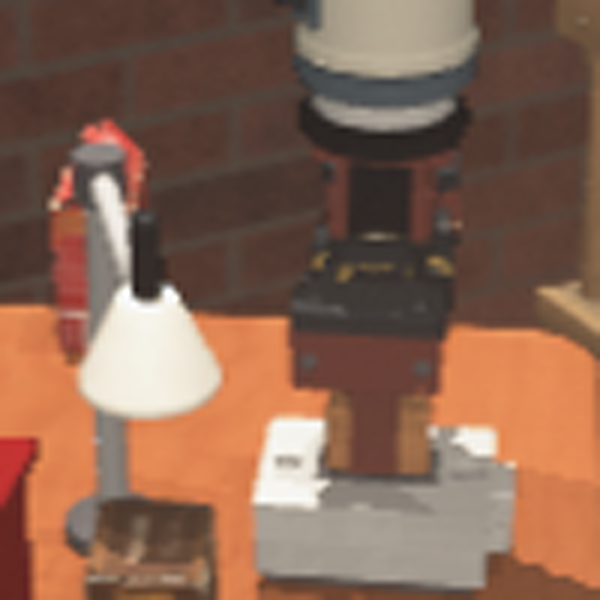

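The picture shows the two halves as one block with no gap, lips together at about (500,510). The lamp is clear to the left at about (150,350), and the arm stops hard when pressed further. I'll hand it in.

```bash
python3 -c "
from workcell import ctrl
print(ctrl.close_job())"
```

```text
the job is handed in; nothing more can be done
None
```

I swung the lamp clear to the left, put the top half on the dowels with the lips at the same end, pressed it shut with no visible gap, and handed the job in while still holding it at about 25 N. No verdict came back.

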